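Rack a seasoning tin on the sloped stand against its cleat

ROBOT

A 7-joint arm with a two-finger parallel gripper is mounted at the origin on a cart in front of the work surface, level with it; the furniture and walls round the work are solid. World frame = base frame: x ahead of the robot, y to its left, z up, the work surface at z = 0. Lengths are in m, angles in rad, forces in N, time in s.
With the tool pointing down it reaches from about 0.35 to 0.775 m from the base axis. Payload 3.1 kg.
Tool frame: the origin (TCP) lies on the centre line of the jaws, within the pads' length; the fingertips stand 17 mm ahead of it and the grasp point (between the pads) lies 2 mm behind it (nose_length is the distance from the TCP to the fingertips, in m); x points along the fingers, y is the direction in which the jaws open and shut, and the axes are right-handed (so a half turn about x gives the same grasp; the last joint's range is limited). The gripper opens to 85 mm and grips with 20 to 120 N. Pads are 22 mm wide; open, the fingers measure 114 mm over their backs; the gripper's body (76 mm by 85 mm) begins 54 mm behind the grasp point. The pads swing forward as they close: fully open they stand 13 mm farther back than shut.
Start: joints at [-1.161, 0.311, 0.014, 1.512, -0.004, 1.319, -0.027], TCP at [0.24, 0.495, 0.248] pointing down, gripper open.
Joint ranges: [-2.7, 2.7], [-0.3, 1.91], [-1.27, 1.3], [0.12, 2.57], [-1.44, 4.58], [0.2, 2.03], [-3.05, 3.05]. Speed limits (rad/s): [2.79, 2.79, 3.14, 3.14, 3.14, 3.14, 3.14].

INTERFACE

Orientations are given as a rotation vector (axis times angle).
In Python, from station import get_obs, grab_frame, finish_job, outline_of, nose_length gives the robot as it stands. The module is installed in compiled form; this text tells all that it offers.
- The arm moves only by the tool play_rows, never from a script. Its argument "deltas" is a list of rows, each a list of 3 entries, a list of its own where there are three numbers: the shift along the tool's x, y, z in m, then the turn about the tool's x in rad, then the opening in per cent of the stroke, from 0 (shut) to 100 (fully open). In form: [[[x, y, z], twist, hand], ...]. A call has 1 to 12 rows; each row shifts and turns the commanded pose from where the row before left it, along the tool's axes as they then stand; what a row does not reach is not made up. A row lasts 1/12 s, in which the tool goes at most 41.7 mm and 7.16 degrees, less where a joint would pass 70% of its speed; a pose out of reach is approached as far as the arm can. A call is refused whole if a number of a shift passes 0.0417 or a number of a turn 0.125, either way. A call with a gripper value outside its range is refused whole. The fingers move at their own pace and stop on an object; the grip force is fixed at half the most. Time passes only in rows, so rows that do not move let the fingers close. It gives the time, the measured TCP pose, the force and the opening at its end, in the units of the state.
- get_obs(): the state, without advancing time (a new reading comes with each control period).
- grab_frame(name): name is "side" or "top"; returns a dict with "frame" (480x640x3 uint8, red, green, blue), "intrinsics" (3x3 intrinsics, pixels), "distortion" ([k1, k2, p1, p2, k3] as OpenCV has them; the pictures are not rectified), "rvec" (rotation vector, rad) and "tvec" (3), from world to camera coordinates, as OpenCV has them. Camera axes: x right, y down, z forward; pixel columns grow to the right and rows downward; lengths in m; the calibration is good to about 2 mm. A picture is of the moment at which its call begins. There is no depth.
- finish_job(): hands the job in, once; it reports no verdict.
Trained networks look in a picture, given as the dict that the camera call returned (one of the last four; its "shot" number tells which), for a name from the list of things; names that differ only in an ending like _2 or _b are one class to them, and where a whole thing is asked for, a point or a joint stands for the part that bears it (a point fixed in the world has none). Each returns a list of dicts, best first, with "score" (0 to 1); they miss things now and then, are a little off and sometimes report something else, mostly with a low value. They report only what shows in the picture. A call takes as long as a camera call. They do not tell look-alikes from the thing itself.
- outline_of(picture, label): "mask" (480x640 bool, what is visible of it) and "xy" ([column, row] in pixels, amid what is visible of it).
The state is a dict: "t": time; "joint_pos": joint angles; "qd": joint speeds; "joint_efforts": joint torques, N m; "tool_pos": TCP position; "tcp_rot": TCP orientation; "force": force on the tool from outside, world axes, zero at the start; "torque": the same for the moment, N m; "gripper_width": opening from 0.0 (shut) to 1.0 (fully open).
Only numpy, scipy, OpenCV 4.12 (cv2) and the standard library are available. Lean on these libraries where they do the work, as an engineer would, in place of code of your own. Each camera call takes 0.05 s, during which the arm holds its last target.

TASK

Take the seasoning tin out of the open-ended steel cradle and set it down upright on the worktop clear of the cradle, letting go of it there so that you can take it again the other way. Then lay it lid up in the empty middle bay of the sloped rack, flat on the deck and slid right down until it touches and bears on the cleat, wherever that is clamped, with its long side across the bay like its two neighbours. Leave the two tins already in the rack, the tape roll and the salt shaker as they are, and do not tip the tin over.

Things in the scene. Friction and masses are not known exactly. Their poses are not given: they have to be found in the camera images.
- tin_center (a point): Centre (half-way up) of the tin to be moved: a lidded seasoning tin of plain enamelled steel, lid seam near the top, a rounded block 44 (its x) by 60 (its y) by 40 mm tall (its z), about 0.15 to 0.3 kg. It starts upright in the cradle, its underside 3 mm above the worktop. Its walls are hard and flat and may be gripped firmly. Yaw and yaw + pi are the same to the task.
- cradle: Fixed steel U-channel holding the tin at the start; origin on the worktop under its centre, z up, y along the channel. 56 mm long, ends open: the 60 mm tin sticks out 2 mm at each. Walls 4 mm thick, 42 mm high, 50 mm apart inside, stand 3 mm from the tin's long sides, so here it can be gripped only across its 60 mm length. Floor 3 mm; flanges to x = 49 mm either side, 3 mm high.
- deck: Deck of the fixed steel rack, falling 25 degrees towards the robot. Frame tilted with it: x uphill along the slope, y level across the rack, z square out of the deck. Origin on the deck surface, in the middle of the middle bay's width, at its low end, 35 mm over the worktop. Deck x = -12 to 102 mm; 216 mm wide, top corners 101 mm over the worktop. Friction holds a tin where put: it does not slide down by itself.
- bay (a point): Middle of the range of places for the tin's centre: deck x 33, y 0, z 20 mm; axes as the deck's. Tin's z goes along this z, its y along this y (either way round). Dividers 4 mm thick, 39 mm high stand at deck y = +-35 and +-105 mm, x 2 to 72: the bay is 66 mm wide, the tin has 3 mm at each end and no room for fingers there, so it goes in gripped across its 44 mm width.
- stop_rail: Track let flush into the deck, frame as the deck's. It carries the middle bay's cleat: a bar 12 mm high, 8 mm thick, 58 mm wide, clamped hard. Where it is clamped differs each time and is not reported: its uphill face is somewhere at deck x 0 to 22 mm, so a tin against it has its centre at deck x 22 to 44: find it by touch. It bears 20 N. A finger on the tin's downhill side must pass above it.
- tin_left_center (a point): Centre of the like tin, loose, that already lies in the rack's bay at deck y = +70 mm; leave alone.
- tin_right_center (a point): Centre of the like tin, loose, that already lies in the rack's bay at deck y = -70 mm; leave alone.
- tape_roll: Roll of brown packing tape lying flat on the worktop, 96 mm across, 48 mm high, loose; origin under its middle, on the worktop. Bystander.
- salt_shaker: Salt shaker standing on the worktop, 44 mm across, 90 mm tall, loose; origin under its middle. Bystander.
Not all that is in view belongs to the job. What is shaped like the part that bears tin_center but orange or purple is not meant.

How it is judged:
By the outcome, as a careful person would: the job done as asked, in the order asked, and still so for the second after the job is handed in, with the robot touching nothing.
It also fails if it takes over 48 s, if anything falls off the work surface, if the arm or the gripper's body presses on something with over 40 N, if the wrist force passes 120 N, or if a joint passes its speed limit or range.

## Working session

There is one attempt and no reset: what is moved stays moved. The work goes in short steps, Python scripts to look and compute and a tool call to move; the robot and the scene stay as the last step left them, time stands still between calls to the robot, and variables do not carry over. Pictures are saved under pics/ and viewed, and the job is handed in when it is done.

Besides the shell and the picture viewer there is one more tool, called by a JSON object that holds its "name" and its "arguments". play_rows: Moves the arm, as the interface text tells. Its arguments: {"type":"object","properties":{"deltas":{"type":"array"}},"required":["deltas"]}

```bash
mkdir -p pics; ls
python3 - <<'E'
from station import *
import cv2,pickle
print(get_obs(), nose_length)
for n in("side","top"):
    p=grab_frame(n); cv2.imwrite(f"pics/{n}0.png",p["frame"][:,:,::-1]); 
    print(n,p["intrinsics"],p["distortion"],p["rvec"],p["tvec"],p["shot"])
    for l in("tin_center","cradle","deck","stop_rail","tin_left_center","tin_right_center","tape_roll","salt_shaker"):
        r=outline_of(p,l)
        print(l,[(round(d["score"],2),d["xy"],int(d["mask"].sum())) for d in r])
E
```

```text
pics
{'t': 0.0, 'joint_pos': array([-1.16074007,  0.31174912,  0.01402412,  1.51308947, -0.00441255,
        1.31920838, -0.02719269]), 'qd': array([ 0.00021047, -0.00086637, -0.00042631,  0.00203509,  0.00036494,
        0.0012127 , -0.00029431]), 'joint_efforts': array([ 1.23047757e-04, -3.79921317e+01,  1.45889693e-01, -2.30589545e+01,
        1.22153020e-02,  1.38607272e-02,  1.41119023e-05]), 'tool_pos': array([0.23979143, 0.49418873, 0.24719516]), 'tcp_rot': array([ 0.35236035,  1.54206598, -0.35612769]), 'force': array([ 0.54653554, -0.72397843,  0.14360514]), 'torque': array([ 0.00857797, -0.04647969,  0.02023437]), 'gripper_width': 0.9965496712062557} 0.017
side [[622.65823754   0.         331.02973988]
 [  0.         622.65823754 239.98858912]
 [  0.           0.           1.        ]] [0.05556114 0.         0.         0.         0.        ] [ 0.86052093  2.35102944 -1.29383145] [ 0.30353249 -0.16702543  1.82184884] 1
tin_center [(0.79, [401.2, 255.6], 652), (0.77, [454.8, 308.1], 859), (0.65, [423.7, 277.8], 464)]
cradle [(0.78, [414.9, 293.9], 702)]
deck [(0.6, [301.1, 268.8], 2388)]
stop_rail []
tin_left_center [(0.63, [326.6, 272.4], 433)]
tin_right_center [(0.71, [285.7, 244.6], 331)]
tape_roll [(0.8, [299.5, 220.0], 1133)]
salt_shaker []
top [[448.41214835   0.         315.85622139]
 [  0.         448.41214835 235.1773276 ]
 [  0.           0.           1.        ]] [-0.10172713  0.          0.          0.          0.        ] [ 2.01578543 -2.19336381  0.23579426] [0.18467962 0.51081613 0.93260008] 2
tin_center [(0.93, [187.7, 291.6], 666), (0.88, [283.0, 308.0], 531), (0.7, [238.1, 292.4], 575), (0.3, [337.4, 204.8], 594)]
cradle [(0.83, [240.9, 302.3], 560)]
deck [(0.74, [307.2, 191.5], 3465)]
stop_rail []
tin_left_center [(0.65, [273.4, 214.7], 605)]
tin_right_center [(0.65, [336.4, 208.8], 585)]
tape_roll [(0.58, [422.2, 257.8], 935)]
salt_shaker [(0.66, [441.2, 187.8], 392)]
```

View pics/side0.png

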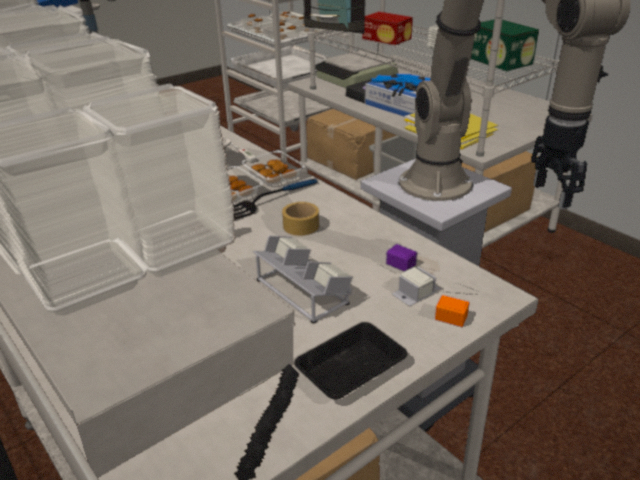

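View pics/top0.png

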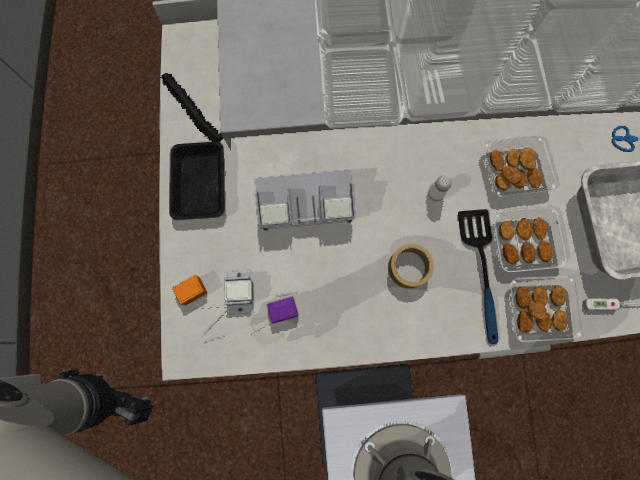

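Run:
```python
import cv2
a=cv2.imread("pics/top0.png")[150:350,150:450]; cv2.imwrite("pics/topc.png",cv2.resize(a,None,fx=2.6,fy=2.6,interpolation=cv2.INTER_CUBIC))
a=cv2.imread("pics/side0.png")[190:350,250:500]; cv2.imwrite("pics/sidec.png",cv2.resize(a,None,fx=3.2,fy=3.2,interpolation=cv2.INTER_CUBIC))
```

```text
(no output)
```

View pics/topc.png

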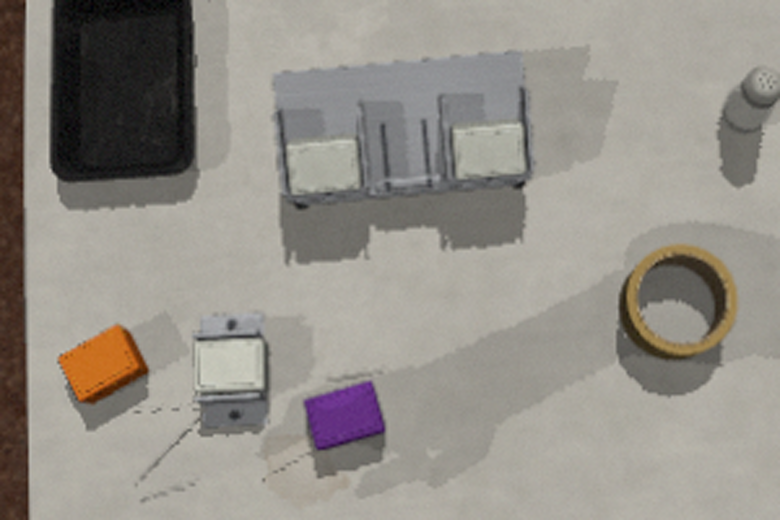

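View pics/sidec.png

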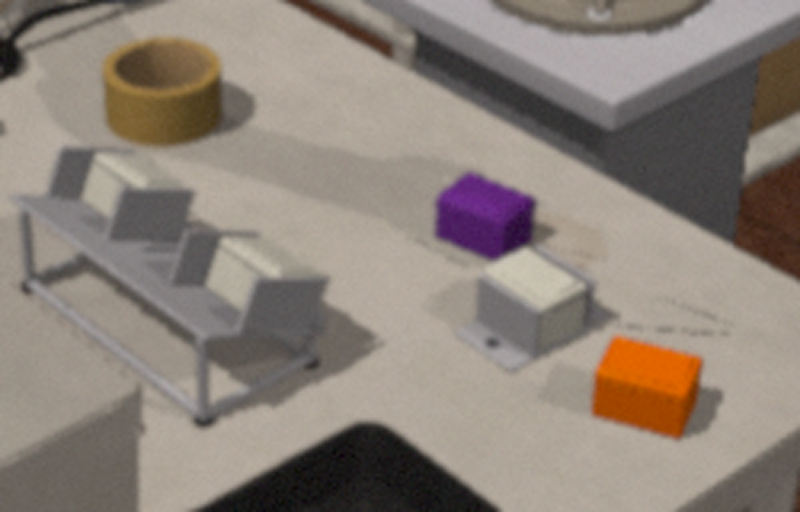

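Run:
```python
from station import *
import cv2,pickle,numpy as np
D={}
for n in("side","top"):
    p=grab_frame(n); D[n]=dict(p=p)
    im=p["frame"][:,:,::-1].copy()
    cols=[(0,0,255),(0,255,0),(255,0,0),(0,255,255),(255,0,255)]
    for i,l in enumerate(("tin_center","cradle","deck","tin_left_center","tin_right_center")):
        r=outline_of(p,l); D[n][l]=r
        for d in r:
            c,_=cv2.findContours(d["mask"].astype(np.uint8),cv2.RETR_EXTERNAL,cv2.CHAIN_APPROX_NONE)
            for k in c:
                for q in k[:,0]: im[q[1],q[0]]=cols[i]
    b=(190,350,250,500) if n=="side" else (150,350,150,450)
    cv2.imwrite(f"pics/{n}m.png",cv2.resize(im[b[0]:b[1],b[2]:b[3]],None,fx=2.6,fy=2.6,interpolation=cv2.INTER_NEAREST))
pickle.dump(D,open("D.pkl","wb"))
```

```text
(no output)
```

View pics/sidem.png

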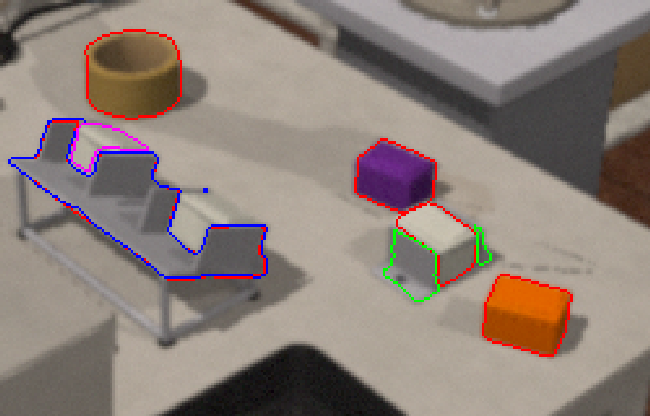

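View pics/topm.png

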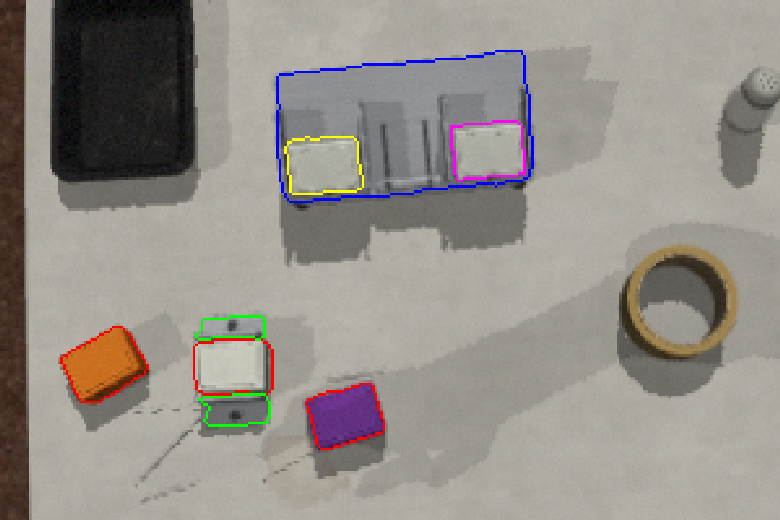

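```bash
cat > h.py <<'E'
import numpy as np,cv2,pickle
from scipy.optimize import minimize
S=6
def proj(p,pts):
    return cv2.projectPoints(np.asarray(pts,float).reshape(-1,1,3),np.array(p["rvec"],float),np.array(p["tvec"],float),p["intrinsics"],np.array(p["distortion"],float))[0][:,0]
def box(x0,x1,y0,y1,z0,z1):
    return np.array([[x,y,z] for x in(x0,x1) for y in(y0,y1) for z in(z0,z1)])/1000
def Rz(a): c,s=np.cos(a),np.sin(a); return np.array([[c,-s,0],[s,c,0],[0,0,1]])
def Ry(a): c,s=np.cos(a),np.sin(a); return np.array([[c,0,s],[0,1,0],[-s,0,c]])
cradle=[box(-29,29,-28,28,0,3),box(-49,49,-28,28,0,3),box(-29,-25,-28,28,0,42),box(25,29,-28,28,0,42)]
tin0=[box(-22,22,-30,30,3,43)]
def cradT(v): return lambda P:P@Rz(v[2]).T+[v[0],v[1],0]
deckm=[box(-12,102,-108,108,-3,0)]+[box(2,72,y-2,y+2,0,39) for y in(-105,-35,35,105)]
def tinbox(x,y): return box(x-22,x+22,y-30,y+30,0,40)
def deckR(yaw): return Rz(yaw)@Ry(-np.radians(25))
def deckT(v): return lambda P:P@deckR(v[2]).T+[v[0],v[1],.035]
def render(p,boxes,T,off,sh):
    m=np.zeros((sh[0]*S,sh[1]*S),np.uint8)
    for b in boxes:
        q=(proj(p,T(b))+0.5-off)*S-0.5
        cv2.fillConvexPoly(m,cv2.convexHull(np.round(q*16).astype(np.int32)),1,shift=4)
    return cv2.resize(m.astype(np.float32),(sh[1],sh[0]),interpolation=cv2.INTER_AREA)
def fit(views,boxes,mkT,v0,steps=(.01,.01,.1)):
    def cost(v,per=False):
        B=boxes(v) if callable(boxes) else boxes
        c=[]
        for p,m in views:
            ys,xs=np.where(m); o=np.array([xs.min()-15,ys.min()-15]); sh=(ys.max()-ys.min()+30,xs.max()-xs.min()+30)
            mm=m[o[1]:o[1]+sh[0],o[0]:o[0]+sh[1]].astype(np.float32)
            r=render(p,B,mkT(v),o,mm.shape)
            c.append(np.abs(r-mm).sum()/mm.sum())
        return c if per else sum(c)
    best=None
    for k in range(3):
        sim=np.vstack([v0]+[np.array(v0)+np.eye(len(v0))[i]*s*(1 if k%2 else -1) for i,s in enumerate(steps)])
        r=minimize(cost,v0,method="Nelder-Mead",options=dict(initial_simplex=sim,xatol=1e-5,fatol=1e-5,maxiter=600))
        v0=r.x
    return r.x,r.fun,cost(r.x,True)
def ray(p,uv,z):
    R=cv2.Rodrigues(np.array(p["rvec"],float))[0]; c=-R.T@np.array(p["tvec"],float).ravel()
    n=cv2.undistortPoints(np.array([[uv]],float),p["intrinsics"],np.array(p["distortion"],float))[0,0]
    d=R.T@[n[0],n[1],1]; return c+d*(z-c[2])/d[2]
E
python3 - <<'E'
from h import *
D=pickle.load(open("D.pkl","rb"))
pt,ps=D["top"]["p"],D["side"]["p"]
print(ray(pt,[238,292],.043),ray(ps,[418,272],.043))
def pick(n,l,xy): 
    return min(D[n][l],key=lambda d:np.hypot(*(np.array(d["xy"])-xy)))["mask"]
mt=pick("top","tin_center",[238,292]); ms=pick("side","tin_center",[423,278])
V=[(pt,mt|D["top"]["cradle"][0]["mask"]),(ps,ms|D["side"]["cradle"][0]["mask"])]
for vs in (V,V[:1],V[1:]):
  for y0 in (0,):
    g=ray(pt,[238,292],.043); best=min((fit(vs,cradle+tin0,cradT,[g[0],g[1],a]) for a in (-.2,.1,.3)),key=lambda r:r[1]); print(best)
Vd=[]
for n,p in(("top",pt),("side",ps)):
    m=D[n]["deck"][0]["mask"].copy()
    for l in("tin_left_center","tin_right_center"): 
        for d in D[n][l]: m|=d["mask"]
    # fill holes
    m=cv2.morphologyEx(m.astype(np.uint8),cv2.MORPH_CLOSE,np.ones((3,3)))>0
    Vd.append((p,m))
g=ray(pt,[308,220],.035); print(g)
B=lambda v: deckm+[tinbox(v[3]*1000,70),tinbox(v[4]*1000,-70)]
for vs in (Vd,Vd[:1],Vd[1:]):
    r=min((fit(vs,B,deckT,[g[0],g[1],a,.03,.03],(.01,.01,.1,.01,.01)) for a in (-.1,.1)),key=lambda r:r[1]); print(r)
E
```

```text
[0.41511253 0.32133865 0.043     ] [0.4118922  0.31732827 0.043     ]
(array([0.41997123, 0.32355735, 0.01709432]), np.float64(0.27688100934028625), [np.float32(0.077391185), np.float32(0.19948983)])
(array([ 0.41973016,  0.32273357, -0.00664219]), np.float64(0.07130584120750427), [np.float32(0.07130584)])
(array([0.42152554, 0.32577225, 0.06719714]), np.float64(0.18415741622447968), [np.float32(0.18415742)])
[0.56623923 0.15557759 0.035     ]
(array([0.57269141, 0.15881341, 0.00318221, 0.08000191, 0.03032391]), np.float64(0.20649632811546326), [np.float32(0.040974192), np.float32(0.16552214)])
(array([0.57091243, 0.15835627, 0.01268113, 0.02304523, 0.01959235]), np.float64(0.024084582924842834), [np.float32(0.024084583)])
(array([0.57461348, 0.1595421 , 0.01070394, 0.0860774 , 0.02547975]), np.float64(0.14987008273601532), [np.float32(0.14987008)])
```

Run:
```python
from h import *
D=pickle.load(open("D.pkl","rb"))
for n in("side","top"):
    p=D[n]["p"]; K=5 if n=="side" else 5
    b=(225,325,290,450) if n=="side" else (160,320,200,360)
    im=cv2.resize(p["frame"][b[0]:b[1],b[2]:b[3],::-1],None,fx=K,fy=K,interpolation=cv2.INTER_CUBIC)
    def dr(B,T,c):
        for q in B:
            P=(proj(p,T(q))-[b[2],b[0]]+.5)*K-.5
            for i in range(8):
                for j in range(i):
                    if bin(i^j).count("1")==1: cv2.line(im,tuple(np.round(P[i]*16).astype(int)),tuple(np.round(P[j]*16).astype(int)),c,1,cv2.LINE_AA,4)
    dr(cradle,cradT([.4197,.3228,-.003]),(0,0,255)); dr(tin0,cradT([.4197,.3228,-.003]),(0,160,0))
    dr(deckm,deckT([.571,.1584,.0127]),(255,0,0)); dr([tinbox(23,70),tinbox(20,-70)],deckT([.571,.1584,.0127]),(0,160,0))
    cv2.imwrite(f"pics/{n}o.png",im[:600,:800])
```

```text
(no output)
```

View pics/sideo.png

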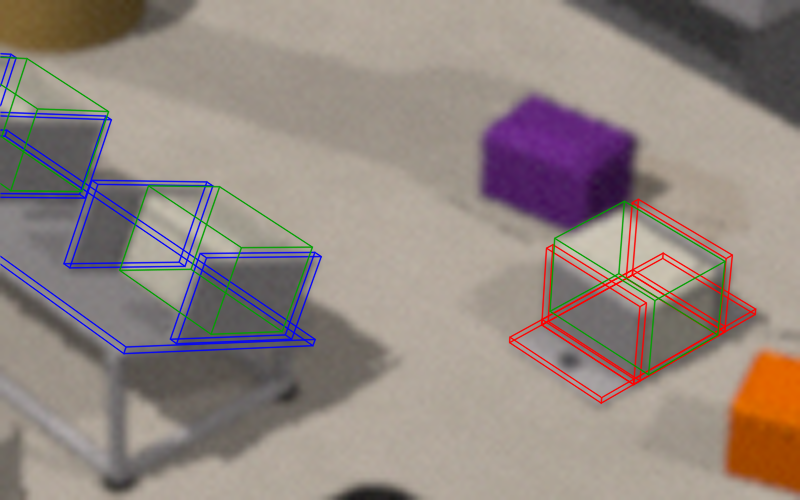

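View pics/topo.png

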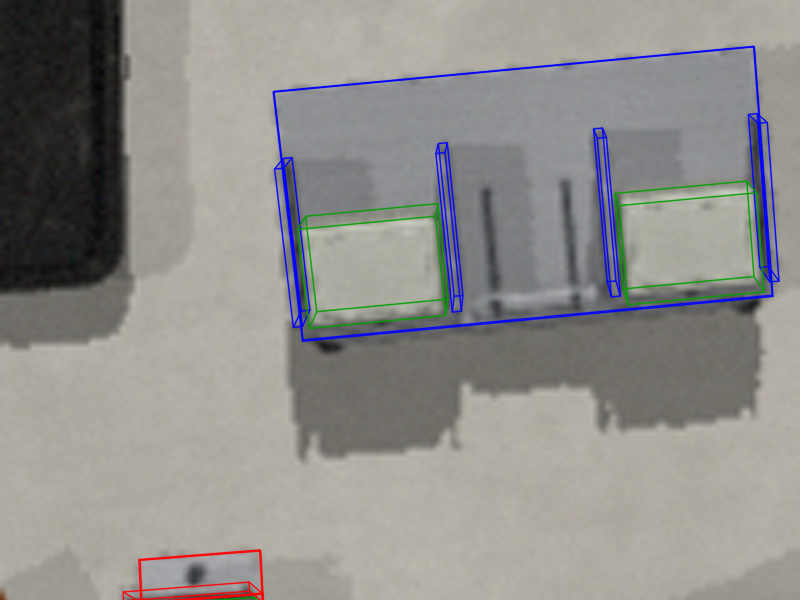

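Run:
```python
from h import *
from station import *
from scipy.spatial.transform import Rotation as R
D=pickle.load(open("D.pkl","rb"))
p=D["top"]["p"];ps=D["side"]["p"]
o=get_obs(); print(o["t"],o["tool_pos"]); print(R.from_rotvec(o["tcp_rot"]).as_matrix().round(3))
tm=[box(-22,22,-30,30,0,40)]
for n in("top","side"):
  for d in D[n]["tin_center"]:
    g=ray(D[n]["p"],d["xy"],.03)
    if d["mask"].sum()>900: continue
    r=min((fit([(D[n]["p"],d["mask"])],tm,cradT,[g[0],g[1],a]) for a in(-.6,0,.6,1.2)),key=lambda r:r[1]); print(n,d["xy"],r)
print("tape",ray(p,[411,265],.048),"salt",ray(p,[437,200],.0))
# cleat in deck coords: pixel -> deck plane
def deckpt(p,uv,v,h=0):
    Rm=cv2.Rodrigues(np.array(p["rvec"],float))[0]; c=-Rm.T@np.array(p["tvec"],float).ravel()
    n=cv2.undistortPoints(np.array([[uv]],float),p["intrinsics"],np.array(p["distortion"],float))[0,0]
    d=Rm.T@[n[0],n[1],1]; A=deckR(v[2]); c2=A.T@(c-[v[0],v[1],.035]); d2=A.T@d
    return (c2+d2*(h-c2[2])/d2[2])*1000
v=[.571,.1584,.0127]
for uv in([297,217.5],[319,215],[294,220],[320,218]): print(uv,deckpt(p,uv,v,0.012).round(1),deckpt(p,uv,v,0).round(1))
# refit deck from side using only lower-left deck edge etc
im=p["frame"][190:232,280:335,::-1]; cv2.imwrite("pics/cleat.png",cv2.resize(im,None,fx=14,fy=14,interpolation=cv2.INTER_CUBIC))
```

```text
1.5 [0.24009709 0.49482676 0.24831878]
[[ 0.     0.437  0.9  ]
 [ 0.     0.9   -0.437]
 [-1.     0.     0.   ]]
top [188.1, 290.3] (array([0.43076737, 0.43446818, 0.46009777]), np.float64(0.07948851585388184), [np.float32(0.079488516)])
top [236.6, 289.3] (array([ 0.42027279,  0.32155879, -0.05711054]), np.float64(0.061421673744916916), [np.float32(0.061421674)])
top [282.6, 307.6] (array([0.37100908, 0.22808702, 0.19155487]), np.float64(0.07162214815616608), [np.float32(0.07162215)])
side [400.2, 253.3] (array([0.37330863, 0.23065001, 0.21050142]), np.float64(0.07160313427448273), [np.float32(0.071603134)])
side [423.1, 277.8] (array([ 0.41458055,  0.32371266, -0.50111069]), np.float64(0.4421420991420746), [np.float32(0.4421421)])
side [455.6, 308.4] (array([0.43408441, 0.43608979, 0.47954249]), np.float64(0.08569810539484024), [np.float32(0.085698105)])
tape [ 0.4416804 -0.0623237  0.048    ] salt [ 0.59865385 -0.15596152  0.        ]
[297, 217.5] [ 5.6 21.3 12. ] [ 3.5 21.6  0. ]
[319, 215] [  6.5 -28.4  12. ] [  4.4 -28.8   0. ]
[294, 220] [ 0.5 28.6 12. ] [-1.6 29.   0. ]
[320, 218] [ -0.6 -30.1  12. ] [ -2.7 -30.4   0. ]
```

View pics/cleat.png

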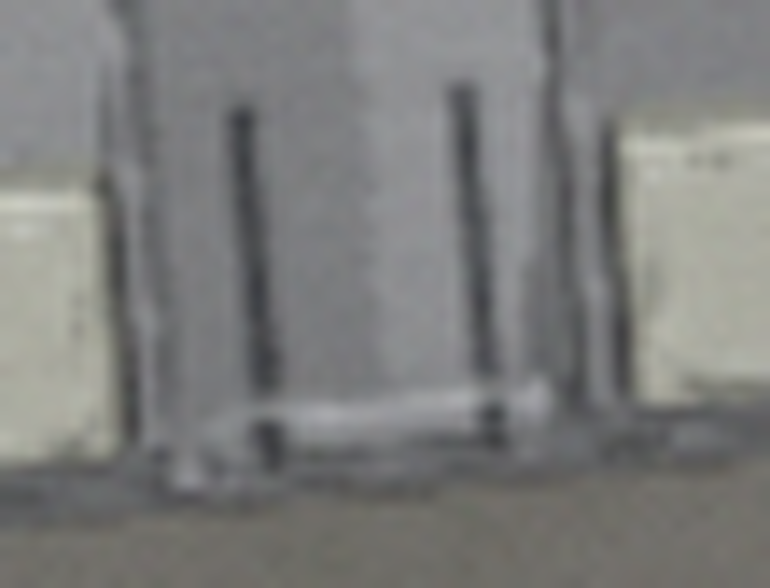

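{"name": "play_rows", "arguments": {"deltas": [[[0,0,0],-0.113,88],[[0,0,0],-0.113,88],[[0,0,0],-0.113,88],[[0,0,0],-0.113,88],[[0,-0.0245,0.0259],0,88],[[0,-0.0245,0.0259],0,88],[[0,-0.0245,0.0259],0,88],[[0,-0.0245,0.0259],0,88],[[0,-0.0245,0.0259],0,88],[[0,-0.0245,0.0259],0,88],[[0,-0.024,0.0259],0,88],[[0,0,0],0,88]]}}

```text
t: 2.5
tool_pos: [0.4288, 0.3153, 0.2485]
tcp_rot: [0.007, 1.565, -0.016]
force: [1.1, -1.7, 0.2]
gripper_width: 0.883
```

{"name": "play_rows", "arguments": {"deltas": [[[0.03,0.004,-0.004],0,88],[[0.035,0.0047,-0.0038],0,88],[[0.035,0,0],0,88],[[0.03,0,0],0,88],[[0,0,0],0,88]]}}

```text
t: 2.92
tool_pos: [0.4092, 0.3294, 0.1121]
tcp_rot: [-0.008, 1.581, -0.007]
force: [-1.0, -0.8, -0.8]
gripper_width: 0.876
```

```bash
cat > s.py <<'E'
from station import *
from scipy.spatial.transform import Rotation as R
import numpy as np,sys
o=get_obs();M=R.from_rotvec(o["tcp_rot"]).as_matrix()
print("t",round(o["t"],2),"pos",o["tool_pos"].round(4),"tooly yaw",np.arctan2(M[1,1],M[0,1]).round(4),"x",M[:,0].round(3),"F",o["force"].round(1),"w",round(o["gripper_width"]*85,1),"q",o["joint_pos"].round(2))
E
python3 s.py
python3 - <<'E'
from station import *;import cv2
for n,b in(("top",(240,340,170,310)),("side",(200,330,350,500))):
    p=grab_frame(n); cv2.imwrite(f"pics/{n}1.png",cv2.resize(p["frame"][b[0]:b[1],b[2]:b[3],::-1],None,fx=4.5,fy=4.5,interpolation=cv2.INTER_CUBIC))
E
```

```text
t 2.92 pos [0.4092 0.3294 0.1121] tooly yaw 1.5715 x [-0.011 -0.009 -1.   ] F [-1.  -0.8 -0.8] w 74.5 q [-0.76  0.39  0.07  1.76 -0.03  1.01  0.89]
```

View pics/side1.png

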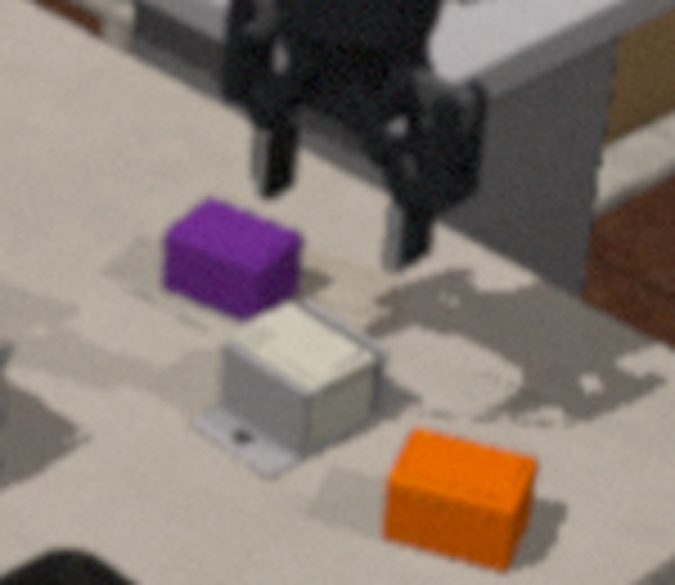

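View pics/top1.png

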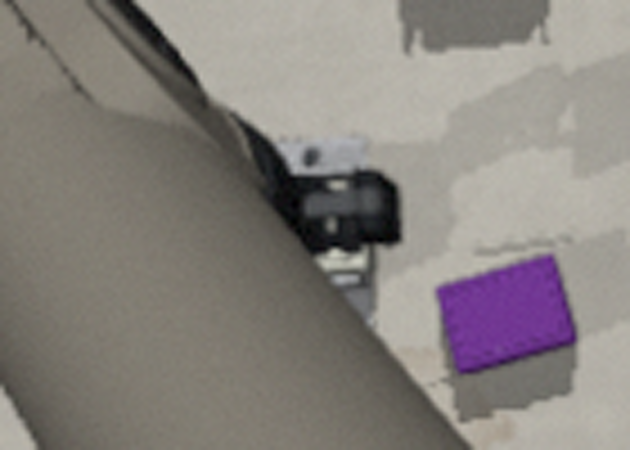

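{"name": "play_rows", "arguments": {"deltas": [[[0,0,0],0,88],[[0,0,0],0,88]]}}

```text
t: 3.18
tool_pos: [0.4154, 0.334, 0.121]
tcp_rot: [0.003, 1.567, 0.003]
force: [0.1, 0.4, 0.7]
gripper_width: 0.879
```

```bash
python3 s.py
```

```text
t 3.18 pos [0.4154 0.334  0.121 ] tooly yaw 1.5709 x [ 0.004  0.004 -1.   ] F [0.1 0.4 0.7] w 74.7 q [-0.76  0.38  0.07  1.75 -0.03  1.01  0.89]
```

{"name": "play_rows", "arguments": {"deltas": [[[0.01,-0.005,0.003],0,88],[[0.01,-0.005,0.0026],0,88],[[0.01,0,0],0,88],[[0.01,0,0],0,88],[[0,0,0],0,88],[[0,0,0],0,88]]}}

```text
t: 3.68
tool_pos: [0.4183, 0.3221, 0.077]
tcp_rot: [-0.002, 1.573, -0.001]
force: [-0.0, 0.2, 0.8]
gripper_width: 0.882
```

```bash
python3 s.py
```

```text
t 3.68 pos [0.4183 0.3221 0.077 ] tooly yaw 1.5712 x [-0.002 -0.002 -1.   ] F [-0.   0.2  0.8] w 74.9 q [-0.74  0.43  0.07  1.8  -0.04  0.92  0.92]
```

{"name": "play_rows", "arguments": {"deltas": [[[0.01,0.001,0.0015],0,88],[[0.01,0.001,0.0015],0,88],[[0.01,0,0],0,88],[[0.01,0,0],0,88],[[0.008,0,0],0,88],[[0,0,0],0,88],[[0,0,0],0,88],[[0,0,0],0,88]]}}

```text
t: 4.35
tool_pos: [0.4225, 0.3247, 0.0304]
tcp_rot: [0.0, 1.57, 0.0]
force: [0.1, 0.8, 0.0]
gripper_width: 0.877
```

```bash
python3 s.py;  python3 - <<'E'
from station import *;import cv2
for n,b in(("side",(220,330,370,490)),):
    p=grab_frame(n); cv2.imwrite(f"pics/{n}2.png",cv2.resize(p["frame"][b[0]:b[1],b[2]:b[3],::-1],None,fx=5,fy=5,interpolation=cv2.INTER_CUBIC))
E
```

```text
t 4.35 pos [0.4225 0.3247 0.0304] tooly yaw 1.571 x [ 0.  0. -1.] F [0.1 0.8 0. ] w 74.6 q [-0.74  0.5   0.07  1.83 -0.04  0.82  0.92]
```

View pics/side2.png

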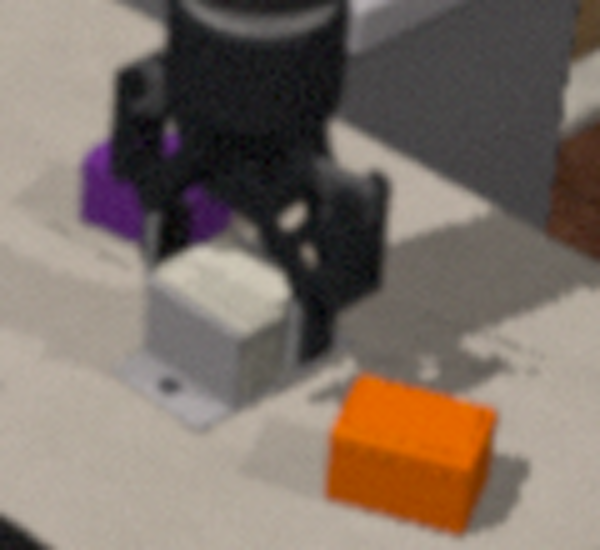

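Run:
```python
from h import *
from station import *
p=grab_frame("side"); o=get_obs(); b=(220,330,370,490); K=5
im=cv2.resize(p["frame"][b[0]:b[1],b[2]:b[3],::-1],None,fx=K,fy=K,interpolation=cv2.INTER_CUBIC)
x,y,z=o["tool_pos"]; h=o["gripper_width"]*.0425
def dr(P,c):
    P=(proj(p,P)-[b[2],b[0]]+.5)*K-.5
    cv2.polylines(im,[np.round(P).astype(int)],True,c,1,cv2.LINE_AA)
for s in(1,-1): dr(np.array([[x-.011,y+s*h,z-.017],[x+.011,y+s*h,z-.017],[x+.011,y+s*h,z+.02],[x-.011,y+s*h,z+.02]]),(0,255,255))
for off in ((.4197,.3228),(.4215,.3258)):
  T=cradT([*off,0]); dr(T(np.array([[-22,-30,43],[22,-30,43],[22,30,43],[-22,30,43]])/1000),(0,255,0))
cv2.imwrite("pics/side2o.png",im)
```

```text
(no output)
```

View pics/side2o.png

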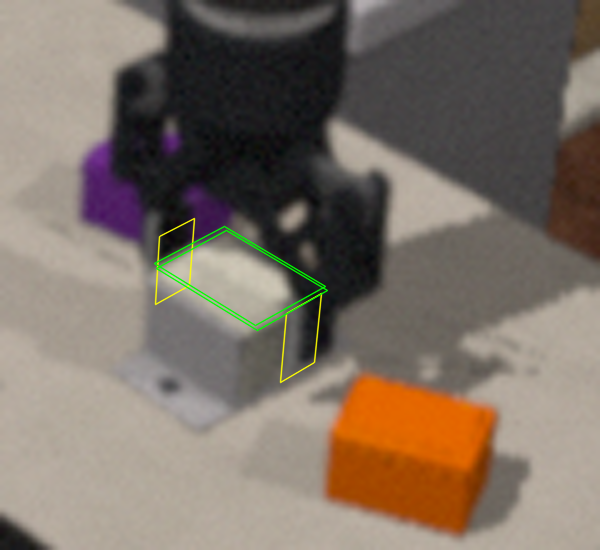

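{"name": "play_rows", "arguments": {"deltas": [[[0.004,0,0],0,88],[[0,0,0],0,60],[[0,0,0],0,40],[[0,0,0],0,40],[[0,0,0],0,40],[[0,0,0],0,40],[[0,0,0],0,40],[[0,0,0],0,40]]}}

```text
t: 5.12
tool_pos: [0.4225, 0.3246, 0.0265]
tcp_rot: [-0.0, 1.57, 0.0]
force: [-0.5, -0.5, 1.9]
gripper_width: 0.696
```

```bash
python3 s.py
```

```text
t 5.12 pos [0.4225 0.3246 0.0265] tooly yaw 1.571 x [ 0.  0. -1.] F [-0.5 -0.5  1.9] w 59.2 q [-0.74  0.51  0.07  1.83 -0.04  0.81  0.92]
```

{"name": "play_rows", "arguments": {"deltas": [[[-0.006,0,0],0,40],[[-0.012,0,0],0,40],[[-0.02,0,0],0,40],[[-0.02,0,0],0,40],[[-0.02,0,0],0,40],[[-0.005,0,0],0,40],[[0,0,0],0,40],[[0,0,0],0,40]]}}

```text
t: 5.78
tool_pos: [0.4215, 0.3243, 0.1085]
tcp_rot: [-0.001, 1.572, -0.0]
force: [-0.3, -0.2, -1.8]
gripper_width: 0.692
```

```bash
python3 s.py
```

```text
t 5.78 pos [0.4215 0.3243 0.1085] tooly yaw 1.5713 x [-0.001 -0.001 -1.   ] F [-0.3 -0.2 -1.8] w 58.8 q [-0.74  0.4   0.07  1.76 -0.03  0.99  0.91]
```

{"name": "play_rows", "arguments": {"deltas": [[[0,-0.008,0.002],0,40],[[0,-0.016,0.004],0,40],[[0,-0.022,0.0055],0,40],[[0,-0.022,0.0055],0,40],[[0,-0.022,0.0055],0,40],[[0,-0.022,0.0055],0,40],[[0,-0.02,0.005],0,40],[[0,-0.015,0.004],0,40],[[0,-0.007,0.0015],0,40],[[0,0,0],0,40],[[0,0,0],0,40],[[0,0,0],0,40]]}}

```text
t: 6.78
tool_pos: [0.46, 0.1721, 0.1088]
tcp_rot: [-0.001, 1.572, 0.002]
force: [-0.8, 0.4, -3.0]
gripper_width: 0.69
```

```bash
python3 s.py
```

```text
t 6.78 pos [0.46   0.1721 0.1088] tooly yaw 1.5732 x [-0.001  0.001 -1.   ] F [-0.8  0.4 -3. ] w 58.7 q [-0.5   0.32  0.13  1.87 -0.05  0.95  1.23]
```

Down to the worktop (tin bottom at 0 when TCP z ≈ 0.0235).

{"name": "play_rows", "arguments": {"deltas": [[[0.015,0,0],0,40],[[0.02,0,0],0,40],[[0.02,0,0],0,40],[[0.015,0,0],0,40],[[0.008,0,0],0,40],[[0.003,0,0],0,40],[[0,0,0],0,40],[[0,0,0],0,40],[[0,0,0],0,40]]}}

```text
t: 7.53
tool_pos: [0.4618, 0.1713, 0.0294]
tcp_rot: [0.0, 1.569, 0.001]
force: [-0.1, -0.6, -2.3]
gripper_width: 0.692
```

```bash
python3 s.py
```

```text
t 7.53 pos [0.4618 0.1713 0.0294] tooly yaw 1.5714 x [ 0.002  0.001 -1.   ] F [-0.1 -0.6 -2.3] w 58.8 q [-0.49  0.44  0.12  1.94 -0.08  0.76  1.25]
```

{"name": "play_rows", "arguments": {"deltas": [[[0.003,0,0],0,40],[[0.0015,0,0],0,40],[[0.001,0,0],0,40],[[0,0,0],0,40],[[0,0,0],0,40]]}}

```text
t: 7.95
tool_pos: [0.4611, 0.1707, 0.0235]
tcp_rot: [0.0, 1.57, 0.0]
force: [-1.4, 0.0, 4.1]
gripper_width: 0.694
```

```bash
python3 s.py
```

```text
t 7.95 pos [0.4611 0.1707 0.0235] tooly yaw 1.571 x [ 0.001  0.    -1.   ] F [-1.4  0.   4.1] w 59.0 q [-0.49  0.45  0.12  1.94 -0.08  0.75  1.25]
```

{"name": "play_rows", "arguments": {"deltas": [[[0,0,0],0,75],[[0,0,0],0,95],[[0,0,0],0,95],[[0,0,0],0,95],[[-0.015,0,0],0,95],[[-0.03,0,0],0,95],[[-0.025,0,0],0,95],[[0,0,0],0.12,95],[[0,0,0],0.12,95],[[0,0,0],0.12,95],[[0,0,0],0.12,95],[[0,0,0],0.12,95]]}}

```text
t: 8.95
tool_pos: [0.4608, 0.1706, 0.0928]
tcp_rot: [0.475, 1.518, -0.474]
force: [0.1, 0.0, -0.3]
gripper_width: 0.95
```

{"name": "play_rows", "arguments": {"deltas": [[[0,0,0],0.12,95],[[0,0,0],0.12,95],[[0,0,0],0.12,95],[[0,0,0],0.12,95],[[0,0,0],0.12,95],[[0,0,0],0.12,95],[[0,0,0],0.12,95],[[0,0,0],0.119,95],[[0,0,0],0,95],[[0,0,0],0,95],[[0,0,0],0,95]]}}

```text
t: 9.87
tool_pos: [0.4607, 0.1707, 0.0927]
tcp_rot: [1.198, 1.216, -1.198]
force: [-0.6, 1.2, 0.2]
gripper_width: 0.947
```

```bash
python3 s.py;  python3 - <<'E'
from station import *;import cv2
from h import *
for n,b in(("side",(200,330,290,450)),("top",(200,310,200,350))):
    p=grab_frame(n); cv2.imwrite(f"pics/{n}3.png",cv2.resize(p["frame"][b[0]:b[1],b[2]:b[3],::-1],None,fx=4.5,fy=4.5,interpolation=cv2.INTER_CUBIC))
    for d in outline_of(p,"tin_center"): print(n,d["score"],d["xy"],d["mask"].sum(),ray(p,d["xy"],.03))
E
```

```text
t 9.87 pos [0.4607 0.1707 0.0927] tooly yaw 0.0147 x [-0. -0. -1.] F [-0.6  1.2  0.2] w 80.5 q [-0.75  0.36  0.45  1.9  -0.2   0.93 -0.19]
side 0.8 [454.3, 311.5] 825 [0.44336916 0.44901044 0.03      ]
side 0.77 [357.5, 258.8] 662 [0.46538437 0.17845142 0.03      ]
top 0.82 [187.8, 291.3] 614 [0.42691714 0.43627123 0.03      ]
top 0.66 [277.8, 306.9] 304 [0.37667845 0.23752674 0.03      ]
top 0.47 [441.4, 187.5] 393 [ 0.61961685 -0.16183183  0.03      ]
```

View pics/side3.png

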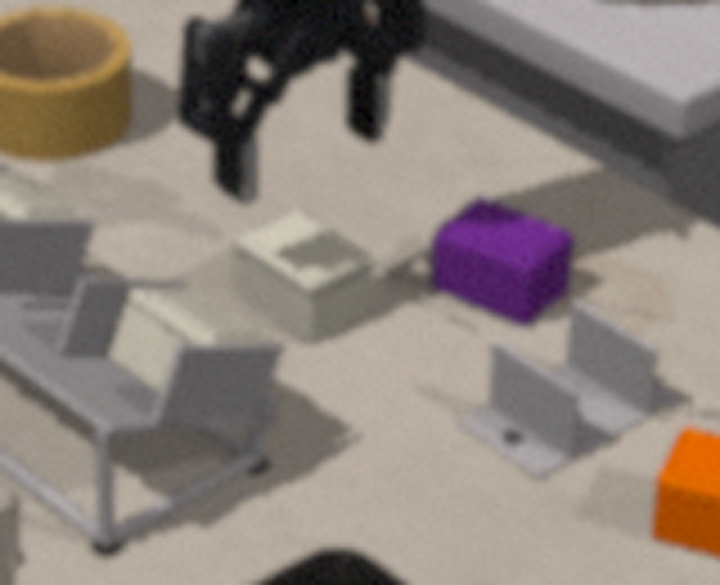

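View pics/top3.png

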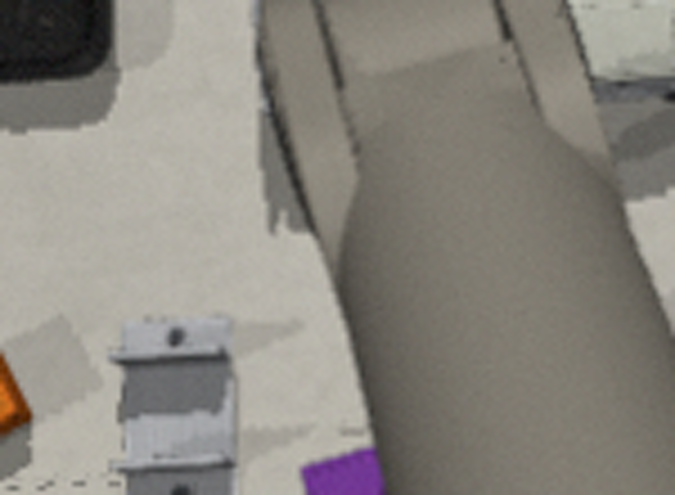

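{"name": "play_rows", "arguments": {"deltas": [[[0.015,0,0],0,95],[[0.02,0,0],0,90],[[0.016,0,0],0,80],[[0.01,0,0],0,70],[[0.0055,0,0],0,70],[[0,0,0],0,60],[[0,0,0],0,50],[[0,0,0],0,30],[[0,0,0],0,30],[[0,0,0],0,30],[[0,0,0],0,30],[[0,0,0],0,30]]}}

```text
t: 11.07
tool_pos: [0.4609, 0.1708, 0.0266]
tcp_rot: [1.201, 1.215, -1.2]
force: [-0.9, 0.2, -0.8]
gripper_width: 0.503
```

```bash
python3 s.py;  python3 - <<'E'
from station import *;import cv2
from h import *
p=grab_frame("side"); b=(200,330,290,450)
cv2.imwrite(f"pics/side4.png",cv2.resize(p["frame"][b[0]:b[1],b[2]:b[3],::-1],None,fx=4.5,fy=4.5,interpolation=cv2.INTER_CUBIC))
pickle.dump(p,open("p4.pkl","wb"))
o=get_obs()
for d in outline_of(p,"tin_center"): print(d["score"],d["xy"],d["mask"].sum(),ray(p,d["xy"],.03))
D={}
for l in("deck","tin_left_center","tin_right_center"):
    D[l]=outline_of(p,l); print(l,[(d["score"],d["xy"],d["mask"].sum()) for d in D[l]])
pickle.dump(D,open("D4.pkl","wb"))
E
```

```text
t 11.07 pos [0.4609 0.1708 0.0266] tooly yaw 0.0122 x [ 0.  0. -1.] F [-0.9  0.2 -0.8] w 42.7 q [-0.72  0.47  0.41  1.95 -0.26  0.78 -0.14]
0.73 [362.9, 259.8] 448 [0.45868138 0.18959155 0.03      ]
0.73 [401.0, 255.5] 686 [0.37949184 0.2341139  0.03      ]
0.61 [454.6, 308.8] 806 [0.43617815 0.4436615  0.03      ]
deck [(0.76, [300.1, 268.9], np.int64(2434))]
tin_left_center [(0.93, [328.1, 274.1], np.int64(456))]
tin_right_center [(0.53, [286.7, 244.6], np.int64(310))]
```

View pics/side4.png

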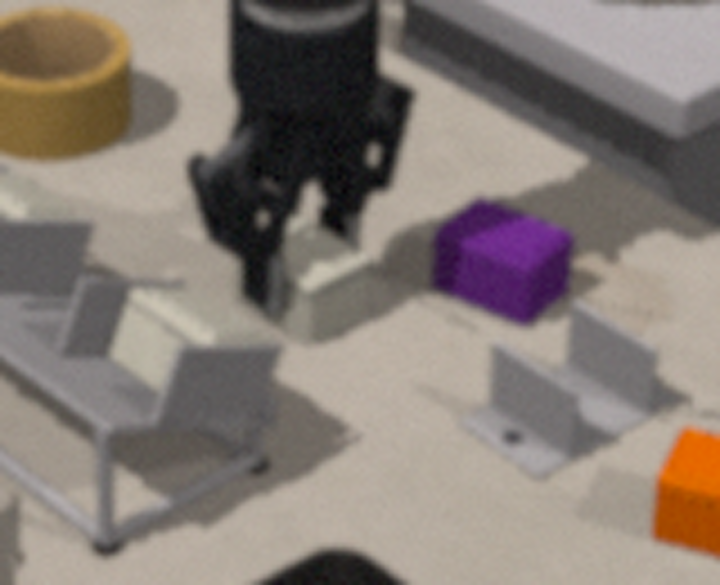

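Run:
```python
from h import *
p=pickle.load(open("p4.pkl","rb"));D=pickle.load(open("D4.pkl","rb"))
m=D["deck"][0]["mask"].copy()
for l in("tin_left_center","tin_right_center"): m|=D[l][0]["mask"]
m=cv2.morphologyEx(m.astype(np.uint8),cv2.MORPH_CLOSE,np.ones((3,3)))>0
B=deckm+[tinbox(23,70),tinbox(20,-70)]
r=fit([(p,m)],B,deckT,[.573,.159,.012]);print(r)
b=(215,315,250,400);K=5
def pic(v,name):
    im=cv2.resize(p["frame"][b[0]:b[1],b[2]:b[3],::-1],None,fx=K,fy=K,interpolation=cv2.INTER_CUBIC)
    def dr(B,T,c):
        for q in B:
            P=(proj(p,T(q))-[b[2],b[0]]+.5)*K-.5
            for i in range(8):
                for j in range(i):
                    if bin(i^j).count("1")==1: cv2.line(im,tuple(np.round(P[i]*16).astype(int)),tuple(np.round(P[j]*16).astype(int)),c,1,cv2.LINE_AA,4)
    dr([box(-22,22,-30,30,0,40)],cradT([.4609,.1708,.0122]),(0,0,255))
    dr(deckm,deckT(v),(255,0,0)); dr([tinbox(23,70),tinbox(20,-70)],deckT(v),(0,160,0))
    cv2.imwrite(name,im)
pic(r[0],"pics/o4a.png")
```

```text
(array([0.57586123, 0.16078933, 0.0331619 ]), np.float64(0.051369864493608475), [np.float32(0.051369864)])
```

View pics/o4a.png

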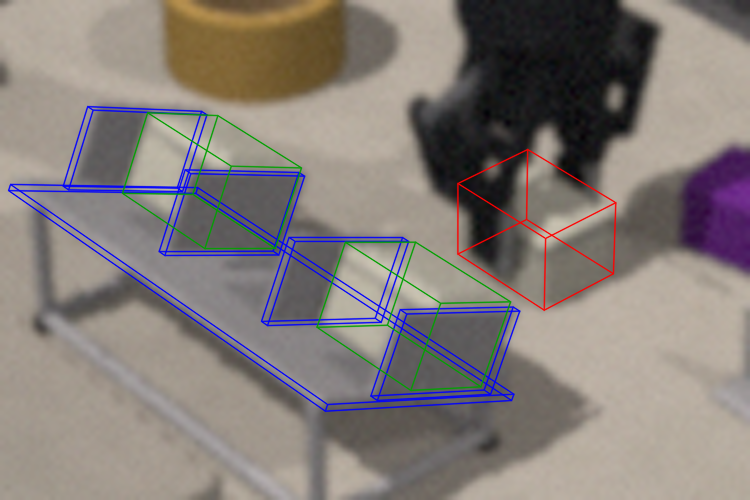

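Run:
```python
from h import *
D=pickle.load(open("D.pkl","rb"));p4=pickle.load(open("p4.pkl","rb"));D4=pickle.load(open("D4.pkl","rb"))
def un(d,ls):
    m=d["deck"][0]["mask"].copy()
    for l in ls:
        for k in d[l]: m|=k["mask"]
    return cv2.morphologyEx(m.astype(np.uint8),cv2.MORPH_CLOSE,np.ones((3,3)))>0
L=("tin_left_center","tin_right_center")
B=deckm+[tinbox(23,70),tinbox(20,-70)]
vt=(D["top"]["p"],un(D["top"],L)); vs=(p4,un(D4,L))
for yaw in(.005,.0127,.02,.03):
  T=lambda v:deckT([v[0],v[1],yaw])
  for vv in([vt],[vs],[vt,vs]):
    print(yaw,fit(vv,B,T,[.572,.159],(.006,.006))[:2])
def pick(n,l,xy): return min(D[n][l],key=lambda d:np.hypot(*(np.array(d["xy"])-xy)))["mask"]
mt=pick("top","tin_center",[238,292])|D["top"]["cradle"][0]["mask"]; ms=pick("side","tin_center",[423,278])|D["side"]["cradle"][0]["mask"]
for n,m in(("top",mt),("side",ms)):
  print(n,fit([(D[n]["p"],m)],cradle+tin0,lambda v:cradT([v[0],v[1],0]),[.42,.323],(.006,.006)))
```

```text
0.005 (array([0.57076005, 0.15866075]), np.float64(0.025289373472332954))
0.005 (array([0.57539415, 0.16073972]), np.float64(0.06528972834348679))
0.005 (array([0.57304231, 0.15919439]), np.float64(0.12731245160102844))
0.0127 (array([0.57090676, 0.15837792]), np.float64(0.02407895214855671))
0.0127 (array([0.57536366, 0.16044122]), np.float64(0.05923683941364288))
0.0127 (array([0.5726828 , 0.15890548]), np.float64(0.12740227580070496))
0.02 (array([0.57091033, 0.15816118]), np.float64(0.02535693533718586))
0.02 (array([0.57553895, 0.16099259]), np.float64(0.05516618490219116))
0.02 (array([0.57353766, 0.15891396]), np.float64(0.12965260446071625))
0.03 (array([0.57086278, 0.15786015]), np.float64(0.031178221106529236))
0.03 (array([0.57572714, 0.16094476]), np.float64(0.051661886274814606))
0.03 (array([0.57348602, 0.15876224]), np.float64(0.13318955898284912))
top (array([0.41967701, 0.32280715]), np.float64(0.07178312540054321), [np.float32(0.071783125)])
side (array([0.42102951, 0.32604293]), np.float64(0.18855813145637512), [np.float32(0.18855813)])
```

{"name": "play_rows", "arguments": {"deltas": [[[-0.008,0,0],0,30],[[-0.016,0,0],0,30],[[-0.026,0,0],0,30],[[-0.026,0,0],0,30],[[-0.026,0,0],0,30],[[-0.022,0,0],0,30],[[-0.016,0.006,0],0,30],[[-0.006,0.014,0.001],0,30],[[0,0.018,0.002],0,30],[[0,0.02,0.002],0,30],[[0,0.02,0.002],0,30],[[0,0.02,0.002],0,30]]}}

```text
t: 12.32
tool_pos: [0.5594, 0.1627, 0.1725]
tcp_rot: [1.2, 1.215, -1.2]
force: [0.3, 0.8, -2.1]
gripper_width: 0.503
```

{"name": "play_rows", "arguments": {"deltas": [[[0,0.02,0.001],0,30],[[0,0.016,0.001],0,30],[[0,0.012,0],0,30],[[0,0.007,0],0,30],[[0,0,0],0,30],[[0,0,0],0,30],[[0,0,0],0,30],[[0,0,0],0,30]]}}

```text
t: 12.98
tool_pos: [0.613, 0.1618, 0.1724]
tcp_rot: [1.2, 1.216, -1.2]
force: [-0.2, -0.8, -3.0]
gripper_width: 0.505
```

```bash
python3 s.py
```

```text
t 12.98 pos [0.613  0.1618 0.1724] tooly yaw 0.0126 x [-0.001  0.    -1.   ] F [-0.2 -0.8 -3. ] w 43.0 q [-0.59  0.56  0.48  1.39 -0.26  1.25 -0.08]
```

{"name": "play_rows", "arguments": {"deltas": [[[0.006,0,0.001],0,30],[[0.012,0,0.001],0,30],[[0.01,0,0],0,30],[[0.006,0,0],0,30],[[0,0,0],0,30],[[0,0,0],0,30]]}}

```text
t: 13.48
tool_pos: [0.6133, 0.1594, 0.1372]
tcp_rot: [1.199, 1.216, -1.202]
force: [-0.0, -0.7, -1.6]
gripper_width: 0.504
```

```bash
python3 s.py
python3 - <<'E'
from h import *
from station import *
o=get_obs(); x,y,z=o["tool_pos"]
for n,b in(("side",(195,315,250,400)),("top",(150,250,240,370))):
    p=grab_frame(n);K=5
    im=cv2.resize(p["frame"][b[0]:b[1],b[2]:b[3],::-1],None,fx=K,fy=K,interpolation=cv2.INTER_CUBIC)
    def dr(B,T,c):
        for q in B:
            P=(proj(p,T(q))-[b[2],b[0]]+.5)*K-.5
            for i in range(8):
                for j in range(i):
                    if bin(i^j).count("1")==1: cv2.line(im,tuple(np.round(P[i]*16).astype(int)),tuple(np.round(P[j]*16).astype(int)),c,1,cv2.LINE_AA,4)
    dr([box(-22,22,-30,30,-26.6,13.4)],lambda P:P@Rz(.0122).T+[x,y,z],(0,0,255))
    dr(deckm,deckT([.5725,.1597,.0127]),(255,0,0))
    cv2.imwrite(f"pics/{n}5.png",im)
E
```

```text
t 13.48 pos [0.6133 0.1594 0.1372] tooly yaw 0.0121 x [-0.002 -0.001 -1.   ] F [-0.  -0.7 -1.6] w 42.9 q [-0.58  0.59  0.47  1.44 -0.27  1.18 -0.07]
```

View pics/side5.png

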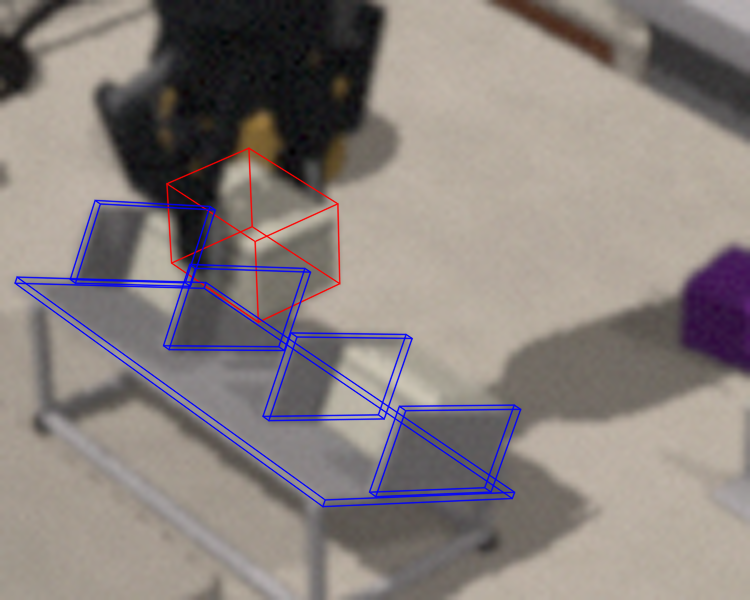

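View pics/top5.png

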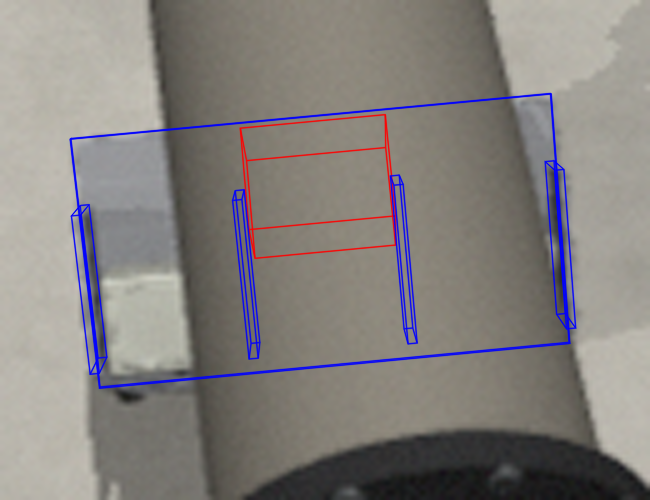

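{"name": "play_rows", "arguments": {"deltas": [[[0.006,0,0],0,30],[[0.01,0,0],0,30],[[0.01,0,0],0,30],[[0.008,0,0],0,30],[[0.004,0,0],0,30],[[0,0,0],0,30],[[0,0,0],0,30],[[0,0,0],0,30]]}}

```text
t: 14.25
tool_pos: [0.6144, 0.1594, 0.1007]
tcp_rot: [1.201, 1.214, -1.2]
force: [0.2, 0.8, -1.8]
gripper_width: 0.508
```

```bash
python3 s.py
```

```text
t 14.25 pos [0.6144 0.1594 0.1007] tooly yaw 0.012 x [ 0.001  0.    -1.   ] F [ 0.2  0.8 -1.8] w 43.2 q [-0.57  0.62  0.46  1.48 -0.29  1.11 -0.05]
```

{"name": "play_rows", "arguments": {"deltas": [[[0.004,0,0],0,30],[[0.002,0,0],0,30],[[0.001,0,0],0,30],[[0,0,0],0,30],[[0,0,0],0,30]]}}

```text
t: 14.67
tool_pos: [0.6139, 0.1595, 0.0933]
tcp_rot: [1.2, 1.215, -1.2]
force: [0.3, 0.2, -2.0]
gripper_width: 0.506
```

{"name": "play_rows", "arguments": {"deltas": [[[0.001,0,0],0,30],[[0.001,0,0],0,30],[[0,0,0],0,30]]}}

```text
t: 14.92
tool_pos: [0.6142, 0.1595, 0.0917]
tcp_rot: [1.201, 1.215, -1.2]
force: [-0.3, -0.6, -1.6]
gripper_width: 0.508
```

{"name": "play_rows", "arguments": {"deltas": [[[0.001,0,0],0,30],[[0,0,0],0,30]]}}

```text
t: 15.08
tool_pos: [0.6142, 0.1595, 0.0914]
tcp_rot: [1.201, 1.215, -1.2]
force: [-2.6, -1.3, 3.3]
gripper_width: 0.502
```

{"name": "play_rows", "arguments": {"deltas": [[[0.001,0,0],0,30],[[0,0,0],0,30]]}}

```text
t: 15.25
tool_pos: [0.6142, 0.1595, 0.0914]
tcp_rot: [1.201, 1.215, -1.199]
force: [-4.2, -1.1, 7.9]
gripper_width: 0.506
```

{"name": "play_rows", "arguments": {"deltas": [[[0.001,0,0],0,30],[[0,0,0],0,30]]}}

```text
t: 15.42
tool_pos: [0.6143, 0.1595, 0.0913]
tcp_rot: [1.202, 1.215, -1.199]
force: [-6.0, -1.2, 11.6]
gripper_width: 0.504
```

{"name": "play_rows", "arguments": {"deltas": [[[-0.002,0,0],0,30],[[0,0,0],0,50],[[0,-0.0006,0],0,52],[[0,-0.0008,0],0,54],[[0,-0.0008,0],0,56],[[0,-0.0008,0],0,58],[[0,-0.0008,0],0,60],[[0,-0.0008,0],0,62],[[0,0,0],0,62]]}}

```text
t: 16.17
tool_pos: [0.6088, 0.1594, 0.09]
tcp_rot: [1.2, 1.216, -1.201]
force: [-0.5, 0.6, -0.6]
gripper_width: 0.621
```

```bash
python3 s.py;  python3 - <<'E'
from station import *;import cv2
for n,b in(("side",(195,305,250,370)),):
    p=grab_frame(n); cv2.imwrite(f"pics/{n}6.png",cv2.resize(p["frame"][b[0]:b[1],b[2]:b[3],::-1],None,fx=5,fy=5,interpolation=cv2.INTER_CUBIC))
E
```

```text
t 16.17 pos [0.6088 0.1594 0.09  ] tooly yaw 0.0121 x [-0.001 -0.    -1.   ] F [-0.5  0.6 -0.6] w 52.8 q [-0.58  0.63  0.45  1.5  -0.29  1.08 -0.05]
```

View pics/side6.png

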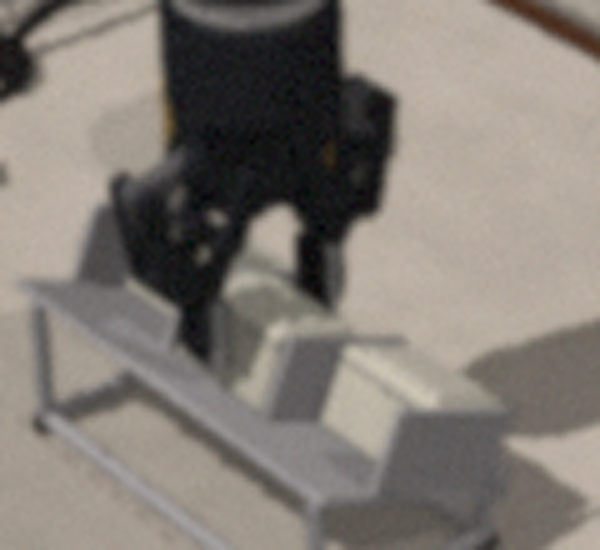

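{"name": "play_rows", "arguments": {"deltas": [[[0,-0.0008,0],0,64],[[0,-0.0008,0],0,66],[[0,-0.0008,0],0,68],[[0,-0.0008,0],0,70],[[0,-0.0008,0],0,72],[[0,0,0],0,74],[[0,0,0],0,76],[[0,0,0],0,76]]}}

```text
t: 16.88
tool_pos: [0.6055, 0.1594, 0.0904]
tcp_rot: [1.201, 1.215, -1.2]
force: [0.5, 0.4, -0.2]
gripper_width: 0.759
```

```bash
python3 s.py;  python3 - <<'E'
from station import *;import cv2
for n,b in(("side",(195,305,250,370)),):
    p=grab_frame(n); cv2.imwrite(f"pics/{n}7.png",cv2.resize(p["frame"][b[0]:b[1],b[2]:b[3],::-1],None,fx=5,fy=5,interpolation=cv2.INTER_CUBIC))
E
```

```text
t 16.88 pos [0.6055 0.1594 0.0904] tooly yaw 0.0121 x [ 0.  0. -1.] F [ 0.5  0.4 -0.2] w 64.5 q [-0.58  0.62  0.45  1.51 -0.29  1.08 -0.05]
```

View pics/side7.png

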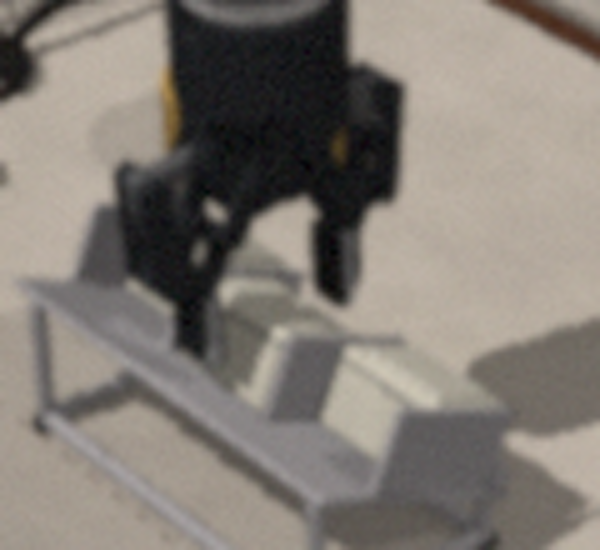

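{"name": "play_rows", "arguments": {"deltas": [[[0,-0.002,0],0,81],[[0,-0.002,0],0,86],[[0,-0.002,0],0,91],[[0,-0.002,0],0,95],[[0.001,-0.002,0],0,95],[[0.002,-0.002,0],0,95],[[0.002,-0.001,0],0,95],[[0.001,0,0],0,95],[[0,0,0],0,95],[[0,0,0],0,95]]}}

```text
t: 17.77
tool_pos: [0.5923, 0.1592, 0.0841]
tcp_rot: [1.2, 1.215, -1.2]
force: [0.1, -1.2, -0.2]
gripper_width: 0.949
```

```bash
python3 s.py;  python3 - <<'E'
from station import *;import cv2
for n,b in(("side",(195,305,250,370)),):
    p=grab_frame(n); cv2.imwrite(f"pics/{n}8.png",cv2.resize(p["frame"][b[0]:b[1],b[2]:b[3],::-1],None,fx=5,fy=5,interpolation=cv2.INTER_CUBIC))
E
```

```text
t 17.77 pos [0.5923 0.1592 0.0841] tooly yaw 0.012 x [-0. -0. -1.] F [ 0.1 -1.2 -0.2] w 80.7 q [-0.59  0.6   0.45  1.56 -0.29  1.05 -0.05]
```

View pics/side8.png

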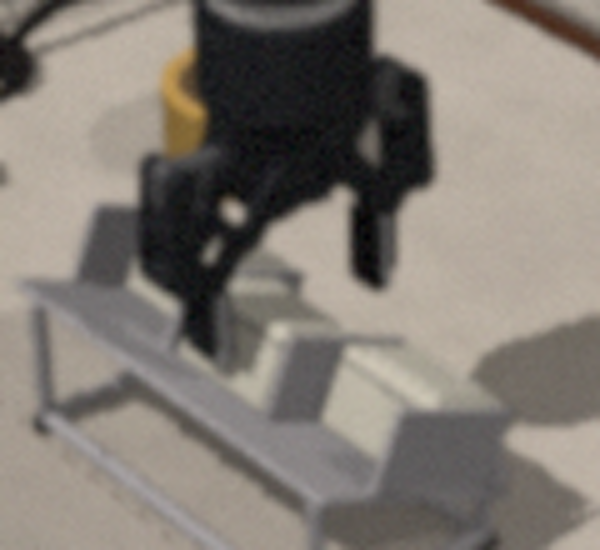

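{"name": "play_rows", "arguments": {"deltas": [[[0.0015,-0.001,0],0,95],[[0.0015,-0.001,0],0,95],[[0.0015,-0.001,0],0,95],[[0.0006,-0.0014,0],0,95],[[0.0006,-0.0014,0],0,95],[[0,0,0],0,95]]}}

```text
t: 18.32
tool_pos: [0.586, 0.1592, 0.0784]
tcp_rot: [1.2, 1.216, -1.201]
force: [-0.3, -0.4, -0.4]
gripper_width: 0.95
```

{"name": "play_rows", "arguments": {"deltas": [[[0.0006,-0.0014,0],0,95],[[0.0006,-0.0014,0],0,95],[[0.0006,-0.0014,0],0,95],[[0.0006,-0.0014,0],0,95]]}}

```text
t: 18.65
tool_pos: [0.5808, 0.1591, 0.0762]
tcp_rot: [1.2, 1.215, -1.2]
force: [0.0, -0.3, 0.0]
gripper_width: 0.952
```

{"name": "play_rows", "arguments": {"deltas": [[[0.0006,-0.0014,0],0,95],[[0.0006,-0.0014,0],0,95],[[0.0006,-0.0014,0],0,95]]}}

```text
t: 18.9
tool_pos: [0.5766, 0.159, 0.0743]
tcp_rot: [1.2, 1.215, -1.2]
force: [0.5, -0.5, 0.2]
gripper_width: 0.949
```

Run:
```python
from station import *;import cv2
for n,b in(("side",(195,305,250,370)),):
    p=grab_frame(n); cv2.imwrite(f"pics/{n}9.png",cv2.resize(p["frame"][b[0]:b[1],b[2]:b[3],::-1],None,fx=5,fy=5,interpolation=cv2.INTER_CUBIC))
```

```text
(no output)
```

View pics/side9.png

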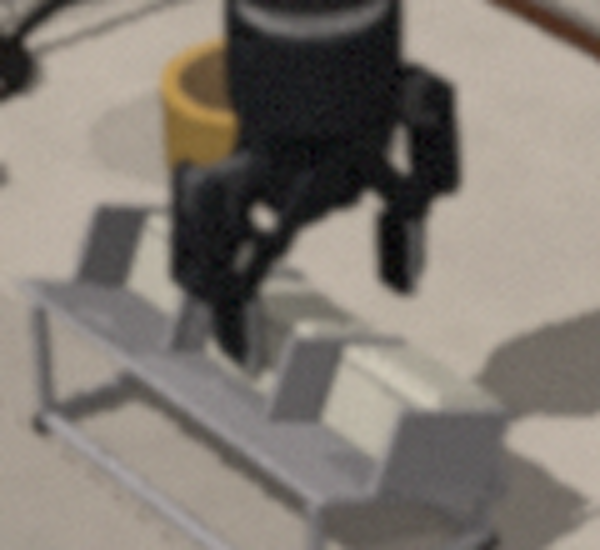

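{"name": "play_rows", "arguments": {"deltas": [[[0.0005,-0.001,0],0,95],[[0.0005,-0.001,0],0,95],[[0.0005,-0.001,0],0,95]]}}

```text
t: 19.2
tool_pos: [0.5737, 0.159, 0.0729]
tcp_rot: [1.2, 1.215, -1.2]
force: [-0.2, -0.1, -0.1]
gripper_width: 0.952
```

{"name": "play_rows", "arguments": {"deltas": [[[0.0005,-0.001,0],0,95],[[0.0005,-0.001,0],0,95],[[0,0,0],0,95]]}}

```text
t: 19.45
tool_pos: [0.5714, 0.1589, 0.0718]
tcp_rot: [1.2, 1.215, -1.201]
force: [-0.3, -0.4, -0.0]
gripper_width: 0.945
```

{"name": "play_rows", "arguments": {"deltas": [[[0.0005,-0.001,0],0,95],[[0.0005,-0.001,0],0,95],[[0,0,0],0,95]]}}

```text
t: 19.7
tool_pos: [0.5694, 0.1589, 0.0708]
tcp_rot: [1.2, 1.215, -1.201]
force: [-0.2, 0.4, 0.3]
gripper_width: 0.952
```

{"name": "play_rows", "arguments": {"deltas": [[[0.0005,-0.001,0],0,95],[[0.0005,-0.001,0],0,95],[[0,0,0],0,95]]}}

```text
t: 19.95
tool_pos: [0.5684, 0.1589, 0.0702]
tcp_rot: [1.201, 1.214, -1.199]
force: [0.8, -0.2, -0.1]
gripper_width: 0.946
```

{"name": "play_rows", "arguments": {"deltas": [[[0.0005,-0.001,0],0,95],[[0.0005,-0.001,0],0,95],[[0,0,0],0,95]]}}

```text
t: 20.2
tool_pos: [0.568, 0.1589, 0.07]
tcp_rot: [1.203, 1.211, -1.196]
force: [4.8, 0.8, 1.2]
gripper_width: 0.951
```

Run:
```python
from station import *;import cv2
for n,b in(("side",(195,305,250,370)),):
    p=grab_frame(n); cv2.imwrite(f"pics/{n}10.png",cv2.resize(p["frame"][b[0]:b[1],b[2]:b[3],::-1],None,fx=5,fy=5,interpolation=cv2.INTER_CUBIC))
```

```text
(no output)
```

View pics/side10.png

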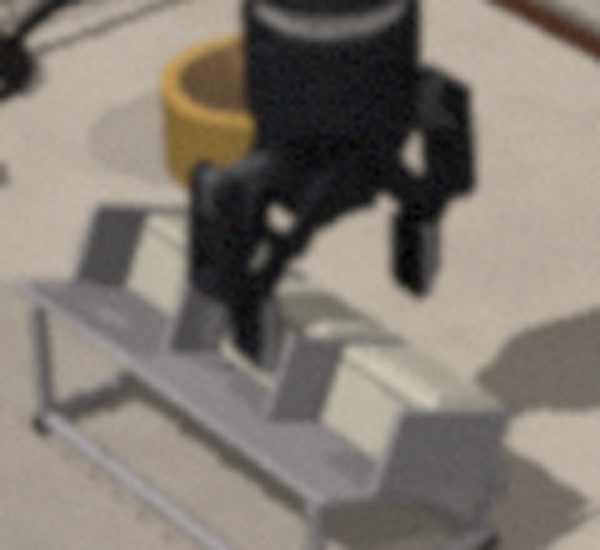

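{"name": "play_rows", "arguments": {"deltas": [[[0.0003,-0.0008,0],0,95],[[0,0,0],0,95]]}}

```text
t: 20.42
tool_pos: [0.5679, 0.1589, 0.07]
tcp_rot: [1.204, 1.21, -1.195]
force: [6.5, -0.1, 3.3]
gripper_width: 0.952
```

{"name": "play_rows", "arguments": {"deltas": [[[0.0003,-0.0006,0],0,95],[[0,0,0],0,95],[[0,0,0],0,95]]}}

```text
t: 20.67
tool_pos: [0.5679, 0.159, 0.07]
tcp_rot: [1.205, 1.21, -1.194]
force: [6.9, 0.6, 2.7]
gripper_width: 0.952
```

Firm stop at ~7 N, under the 20 N limit. Now I back the finger off uphill, then rise, and check.

{"name": "play_rows", "arguments": {"deltas": [[[-0.0007,0.0014,0],0,95],[[-0.001,0.002,0],0,95],[[-0.002,0.003,0],0,95],[[-0.004,0.006,0],0,95],[[-0.01,0.006,0],0,95],[[-0.02,0,0],0,95],[[-0.03,0,0],0,95],[[-0.03,0,0],0,95],[[-0.03,0,0],0,95],[[-0.02,0,0],0,95],[[0,0,0],0,95]]}}

```text
t: 21.58
tool_pos: [0.5847, 0.1593, 0.221]
tcp_rot: [1.205, 1.212, -1.194]
force: [0.5, -0.4, 1.1]
gripper_width: 0.95
```

{"name": "play_rows", "arguments": {"deltas": [[[0,-0.02,-0.02],0,95],[[0,-0.025,-0.03],0,95],[[0,-0.025,-0.03],0,95],[[0,-0.025,-0.03],0,95],[[0,-0.02,-0.03],0,95],[[0,-0.02,-0.03],0,95],[[0,-0.01,-0.025],0,95],[[0,0,-0.02],0,95],[[0,0,0],0,95],[[0,0,0],0,95]]}}

```text
t: 22.42
tool_pos: [0.4333, 0.3729, 0.2144]
tcp_rot: [1.194, 1.217, -1.202]
force: [0.2, -0.3, 0.4]
gripper_width: 0.951
```

```bash
python3 s.py
python3 - <<'E'
from h import *
from station import *
v=[.5725,.1597,.0127]
P={}
for n,b in(("side",(215,305,250,370)),("top",(150,250,240,370))):
    p=grab_frame(n);K=6
    im=cv2.resize(p["frame"][b[0]:b[1],b[2]:b[3],::-1],None,fx=K,fy=K,interpolation=cv2.INTER_CUBIC)
    cv2.imwrite(f"pics/{n}11.png",im)
    P[n]={"p":p}
    for l in("tin_center","tin_left_center","tin_right_center"):
        P[n][l]=outline_of(p,l); print(n,l,[(round(d["score"],2),d["xy"]) for d in P[n][l]])
pickle.dump(P,open("P11.pkl","wb"))
E
```

```text
t 22.42 pos [0.4333 0.3729 0.2144] tooly yaw 0.0154 x [-0.003 -0.003 -1.   ] F [ 0.2 -0.3  0.4] w 80.8 q [-1.04  0.39  0.41  1.51 -0.16  1.27 -0.59]
side tin_center [(0.89, [402.8, 256.0]), (0.69, [452.4, 311.8]), (0.6, [306.2, 253.1])]
side tin_left_center [(0.67, [327.3, 272.2])]
side tin_right_center []
top tin_center [(0.72, [307.1, 211.4]), (0.69, [198.0, 289.4]), (0.61, [281.8, 308.0]), (0.18, [303.2, 219.4])]
top tin_left_center [(0.87, [272.9, 214.4])]
top tin_right_center [(0.62, [336.3, 206.1])]
```

View pics/side11.png

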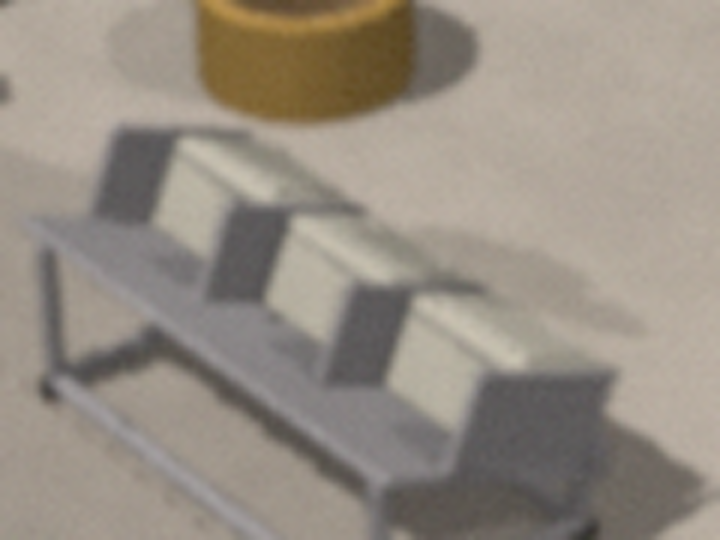

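View pics/top11.png

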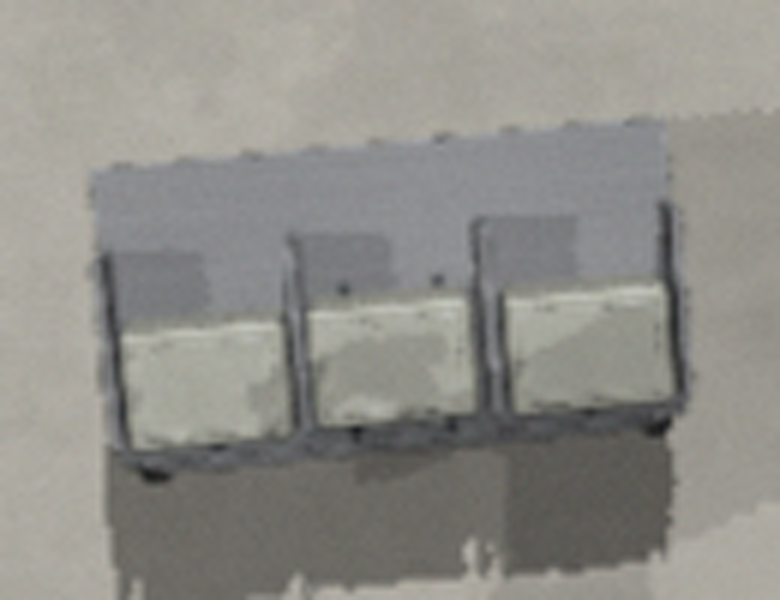

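Run:
```python
from h import *
P=pickle.load(open("P11.pkl","rb"));p=P["top"]["p"]; v=[.571,.1584,.0127]
T0=deckT(v)
for l,xy,y0 in(("tin_center",[307,211],0),("tin_left_center",[273,214],70),("tin_right_center",[336,206],-70)):
    d=min(P["top"][l],key=lambda d:np.hypot(*(np.array(d["xy"])-xy)))
    def mk(q): return lambda B:T0(B@Rz(q[2]).T+[q[0],q[1],0])
    print(l,fit([(p,d["mask"])],[box(-22,22,-30,30,0,40)],mk,[.026,y0/1000,0],(.006,.004,.03))[:2])
```

```text
tin_center (array([ 0.02413572,  0.00148378, -0.01139401]), np.float64(0.10485617816448212))
tin_left_center (array([ 0.02228078,  0.07101891, -0.0257285 ]), np.float64(0.10362694412469864))
tin_right_center (array([ 0.02281828, -0.06954633,  0.00444725]), np.float64(0.05750487744808197))
```

{"name": "play_rows", "arguments": {"deltas": [[[0,0,0],0,95],[[0,0,0],0,95],[[0,0,0],0,95]]}}

```text
t: 23.07
tool_pos: [0.4352, 0.3722, 0.216]
tcp_rot: [1.2, 1.215, -1.2]
force: [0.7, -0.2, -0.2]
gripper_width: 0.948
```

```bash
python3 -c "
from station import *
print(finish_job())"
```

```text
the job is handed in; nothing more can be done
None
```

The cream tin now lies lid up in the middle bay, against the cleat, and I handed the job in at about 23 s. No verdict is reported.

**How it went**
- I took the tin from the cradle across its 60 mm length and set it upright on the worktop at about (0.46, 0.17). I let go there and took it again across its 44 mm width.
- The tool can only point straight down, so I could not tilt the tin to the slope. I put its uphill bottom edge on the deck and let it lean down onto the opening jaw until it lay flat.
- I then pushed it downhill with the uphill finger until it stopped firmly. The force was 6.9 N along x and 2.7 N up, the ratio you would expect from the tin's tilted face, and well under the cleat's 20 N. I backed off and moved the arm clear.

**Last checks**
- **Position:** the last pictures show the tin flat and square between the dividers, in line with its two neighbours. The fit puts its centre at deck x about 24 mm, y about 1.5 mm, turned about 0.01 rad.
- **Bystanders:** I saw no change in the two rack tins or the tape roll. I did not re-measure either, and I did not check the salt shaker in the last pictures.
- **Disagreement:** I first judged the cleat's uphill face by eye at deck x about 6 mm, which would put the tin's centre near 28 mm. The final fit of 24 mm implies about 2 mm. That is close to the limits of the cameras and fits, so I relied on the firm stop felt by touch.

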